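# Emboss a gift card at the shop counter

## Robot

A 6-joint arm with a two-finger parallel gripper is mounted at the origin on the work surface. World frame = base frame: x ahead of the robot, y to its left, z up, the work surface at z = 0. Lengths are in m, angles in rad, forces in N, time in s.
With the tool pointing down it reaches from about 0.35 to 0.775 m from the base axis. Payload 5.5 kg.
Tool frame: the origin (TCP) lies at the very end of the fingers, on their centre line; the grasp point (between the pads) lies behind it (env.hold_point_z is the z of the grasp point in the tool frame, in m); z points along the fingers, y is the line along which they close (so a half turn about z gives the same grasp; the last joint's range is limited). The gripper opens to 85 mm and grips with 20 to 120 N. Pads are 22 mm wide; open, the fingers measure 114 mm over their backs; the gripper's body (76 mm by 85 mm) begins 54 mm behind the grasp point. The pads swing forward as they close: fully open they stand 13 mm farther back than shut.
Start: joints at [-1.378, 0.313, 0.046, 1.304, 0, 1.431], TCP at [0.188, -0.543, 0.231] pointing down, gripper open.
Joint ranges: [-2.76, 2.76], [-0.86, 1.69], [-1.03, 1.26], [-2.2, 2.34], [-1.47, 1.5], [-3.14, 3.14]. Speed limits (rad/s): [2.57, 2.57, 3.14, 3.14, 3.14, 3.14].

## Interface

Orientations are given as a unit quaternion [w, x, y, z].
In Python, from workcell import env gives the robot as it stands.
- The arm moves only by the tool arm_command, never from a script. Its argument "rows" is a list of rows, each an object with "delta_pos": the shift along the tool's x, y, z scaled (see below), a list of three; "rot": the turn, a rotation vector about the tool's x, y, z scaled (see below), a list of three; "fingers": the closure, from 0 (fully open) to 1 (shut). A call has 1 to 20 rows; each row shifts and turns the commanded pose from where the row before left it, along the tool's axes as they then stand; what a row does not reach is not made up. The controller multiplies each number of a shift by 0.02 m and each number of a turn by 360 degrees. A row lasts 1/10 s, in which the tool goes at most 50 mm and 8.59 degrees, less where a joint would pass 70% of its speed; a pose out of reach is approached as far as the arm can. A call with a number of a shift or a turn outside -1 to 1 is refused whole. A call with a gripper value outside its range is refused whole. The fingers move at their own pace and stop on an object; "squeeze" is the grip in N (left out, the last holds). Time passes only in rows, so rows that do not move let the fingers close. It gives the time, the measured TCP pose, the force and the opening at its end, in the units of the state.
- env.get_state(): the state, without advancing time (a new reading comes with each control period).
- env.read_camera(name): name is "scene" or "top"; returns (picture, depth): 400x640x3 uint8, blue, green, red; 400x640 float32, m along the optical axis (not along the pixel's ray), 0 where there is no reading.
- env.get_calibration(name): a dict with "mtx" (3x3 intrinsics, pixels), "distortion" ([k1, k2, p1, p2, k3] as OpenCV has them; the pictures are not rectified), "R" (3x3) and "t" (3): a world point X has camera coordinates R X + t. Camera axes: x right, y down, z forward; pixel columns grow to the right and rows downward; lengths in m; the calibration is good to about 2 mm. A picture is of the moment at which its call begins. get_calibration takes no time and is no camera call.
- env.hand_in(): hands the job in, once; it reports no verdict.
The state is a dict: "clock": time; "joint_pos": joint angles; "qvel": joint speeds; "tau": joint torques, N m; "tcp_pos": TCP position; "orientation": TCP orientation; "wrist_force": force on the tool from outside, world axes, zero at the start; "ft_torque": the same for the moment, N m; "finger_gap": finger opening in m.
Only numpy, scipy, OpenCV 4.12 (cv2) and the standard library are available. Lean on these libraries where they do the work, as an engineer would, in place of code of your own. Each camera call takes 0.05 s, during which the arm holds its last target. There are 200 camera calls.

## Task

With the fingertips only, push the yellow tab to slide the card carrier fully home against the stop of the embossing press, without lifting the carrier. Then press down the red pad on the corner of the spring-backed plate until the pointer stands on the green mark, without going beyond the mark, hold it there for a second, and let the plate come all the way up again. Leave the carrier home, and leave the green mark and the other things on the counter alone.

Things in the scene. Friction and masses are not known exactly. Their poses are not given: they have to be found in the camera images.
- press: Green card embossing press, bolted down; deck 245 x 200 mm, 12 mm thick, local x -165 to +80 mm. Origin on the table under the middle of the press plate; z up, local +x is the way the carrier slides in, y across. Guide rails 12 mm high above the deck, 94 mm apart inside; stop bar at local x +55 mm. Scale post at local x +70, y -75 mm, 265 mm tall.
- carrier_tab (a point): Middle of the outer (-x) face of the yellow tab (60 wide, 12 thick, top 62 mm above table) of the loose card carrier: dark steel plate 155 x 90 x 8 mm, about 0.2 kg, lying on the deck. The point is 36 mm above the table; axes parallel to the press's. Fully home it is at press local x -100 mm; it starts 25 to 50 mm short of that. The room outside the tab is free.
- plate (a joint): Angle of the aluminium press plate, rad: 0 at rest (level, up), growing as its free side is pressed down, at most 0.32. Springs back; at the red pad about 2.5 N starts it, 9 N holds 0.2 rad. Hinge line along press local x at y -75 mm, 85 mm above the table. Plate covers local x -58 to +58, y -73 to +97 mm, top at 90 mm.
- pad_top (a point): Centre of the top of the round red pad (32 mm across, 10 mm high) on the free front corner of the plate: press local x -35, y +75 mm, 100 mm above the table when the plate is up. It moves with the plate, going down 150 mm x sine of the plate's angle.
- pointer_tip (a point): Point near the orange tip of the upright black pointer fixed to the plate, at press local x +81 mm, 180 mm from the hinge line, 265 mm above the table at rest. As the pad goes down it swings towards press local +y, by 180 mm x sine of the plate's angle.
- mark (a point): Middle of the green mark, 10 mm wide, on the white scale beside the pointer, 180 mm from the same hinge line; its y is the way the pointer travels. The pointer is on the mark when the two points coincide. At the start the mark is 20 to 38 mm ahead of the pointer, different each time. Not to be shifted.
- stamp_mid (a point): Bystander, loose, to be left alone: turned wooden hand stamp, 40 mm across, 78 mm tall, standing on the table. The point is its centre, 39 mm up.
- tin_mid (a point): Bystander, loose, to be left alone: small round metal tin with a paper band, 56 mm across, 55 mm tall, standing on the table. The point is its centre, 27.5 mm up.
- mug_mid (a point): Bystander, loose, to be left alone: blue mug, 80 mm across, 90 mm tall, standing on the table. The point is its centre, 45 mm up.
- candle_mid (a point): Bystander, loose, to be left alone: amber glass candle jar with a wooden lid, 72 mm across, 85 mm tall, standing on the table. The point is its centre, 42.5 mm up.
- bowl_mid (a point): Bystander, loose, to be left alone: white bowl, 110 mm across, 45 mm tall, standing on the table. The point is its centre, 22.5 mm up.
- soap_mid (a point): Bystander, loose, to be left alone: cardboard soap box with a blue band, 85 x 55 x 30 mm, standing on the table. The point is its centre, 15 mm up.
Mind the look-alikes: they are no part of the job. What is shaped like the part that bears carrier_tab but pink or turquoise is not meant.

How it is judged:
By the outcome, as a careful person would: the job done as asked, in the order asked, and still so for the second after the job is handed in, with the robot touching nothing.
It also fails if it takes over 48 s, if anything falls off the work surface, if the arm or the gripper's body presses on something with over 40 N, if the wrist force passes 120 N, or if a joint passes its speed limit or range.

## Working session

There is one attempt and no reset: what is moved stays moved. The work goes in short steps, Python scripts to look and compute and a tool call to move; the robot and the scene stay as the last step left them, time stands still between calls to the robot, and variables do not carry over. Pictures are saved under pics/ and viewed, on a budget of 10 in all, crops included, one or two more only if the job needs it, and the job is handed in when it is done.

Besides the shell and the picture viewer there is one more tool, called after "Call:" in YAML: its name, and indented under it one key for each argument. arm_command: Moves the arm, as the interface text tells. Shifts and turns lie within -1 to 1; 1 stands for 0.02 m of shift or 360 degrees of turn. Its arguments: {"type":"object","properties":{"rows":{"type":"array","items":{"type":"object","properties":{"delta_pos":{"type":"array","items":{"type":"number","minimum":-1,"maximum":1}},"rot":{"type":"array","items":{"type":"number","minimum":-1,"maximum":1}},"fingers":{"type":"number"}}}},"squeeze":{"type":"number"}},"required":["rows"]}

```bash
mkdir -p pics
cat > h.py <<'E'
import numpy as np, cv2
from workcell import env
def ray(n,u,v):
    c=env.get_calibration(n);K=np.array(c["mtx"]);D=np.array(c["distortion"]);R=np.array(c["R"]);t=np.array(c["t"])
    p=cv2.undistortPoints(np.array([[[u,v]]],float),K,D)[0,0]
    return -R.T@t, R.T@np.array([p[0],p[1],1.0])
def onz(n,u,v,z):
    o,d=ray(n,u,v);return o+d*(z-o[2])/d[2]
def proj(n,X):
    c=env.get_calibration(n)
    return cv2.projectPoints(np.array(X,float).reshape(-1,3),cv2.Rodrigues(np.array(c["R"]))[0],np.array(c["t"],float),np.array(c["mtx"]),np.array(c["distortion"]))[0].reshape(-1,2)
def tri(a,ua,b,ub):
    o1,d1=ray(a,*ua);o2,d2=ray(b,*ub)
    s=np.linalg.lstsq(np.c_[d1,-d2],o2-o1,rcond=None)[0]
    p,q=o1+d1*s[0],o2+d2*s[1];return (p+q)/2,np.linalg.norm(p-q)
E
python3 - <<'E'
from h import *
for n in("scene","top"):
    p,d=env.read_camera(n);cv2.imwrite(f"pics/{n}0.png",p);np.save(f"pics/{n}0.npy",d)
    c=env.get_calibration(n);print(n,np.round(-np.array(c["R"]).T@np.array(c["t"]),3),np.round(c["R"],2).tolist(),np.round(c["mtx"],0).tolist())
print(env.get_state(),env.hold_point_z)
E
```

```text
scene [ 1.291 -0.802  1.034] [[0.68, 0.73, 0.02], [0.46, -0.41, -0.79], [-0.57, 0.54, -0.61]] [[513.0, 0.0, 313.0], [0.0, 513.0, 197.0], [0.0, 0.0, 1.0]]
top [ 0.357 -0.014  1.797] [[-0.01, -1.0, 0.0], [-1.0, 0.01, -0.09], [0.09, -0.0, -1.0]] [[495.0, 0.0, 323.0], [0.0, 495.0, 201.0], [0.0, 0.0, 1.0]]
{'clock': 0.1, 'joint_pos': array([-1.37759305e+00,  3.13931733e-01,  4.50677334e-02,  1.30360719e+00,
        2.78319438e-05,  1.43121313e+00]), 'qvel': array([-0.00102013, -0.00246872,  0.00503529, -0.00051079, -0.00022524,
        0.00025301]), 'tau': array([ 1.56792874e-03, -4.81723738e+01,  2.99244869e+01,  1.26576421e-02,
       -1.53689834e-04, -9.19767132e-06]), 'tcp_pos': array([ 0.18775681, -0.54298524,  0.23048423]), 'orientation': array([-8.37502003e-04,  9.86188211e-01,  1.65626419e-01, -8.53787250e-06]), 'wrist_force': array([-0.98759267,  0.27002032,  1.21599804]), 'ft_torque': array([-0.06244077,  0.00443686, -0.05434882]), 'finger_gap': 0.08539734169756982} -0.0187
```

View pics/scene0.png

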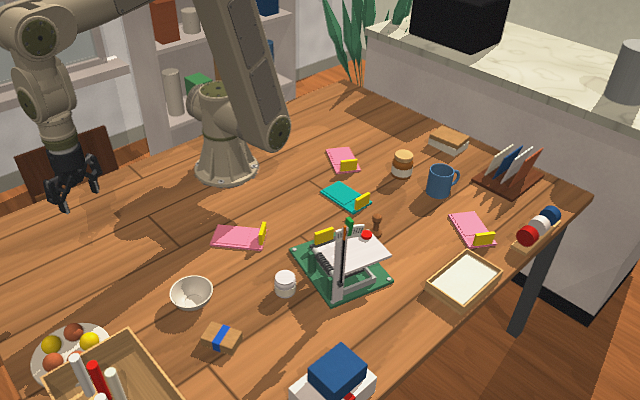

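View pics/top0.png

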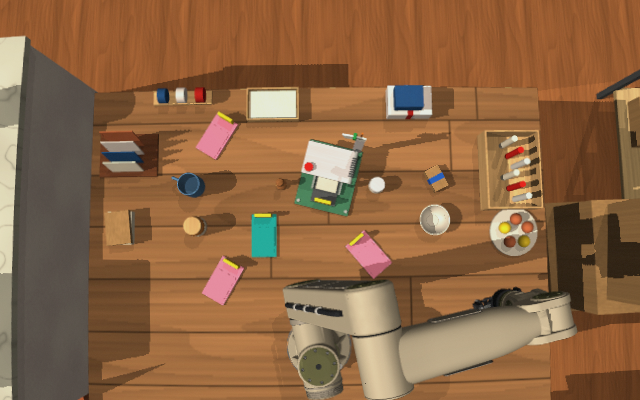

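The scene view shows the press at about (340,260), with its yellow tab at (324,236), red pad at (366,234) and pointer at (340,260). In the top view the press is at (328,178), the tab at (322,201) and the pad at (309,167). The lookalikes are the pink and turquoise parts. Next I'll enlarge the press.

Run:
```python
import cv2,numpy as np
a=cv2.imread("pics/scene0.png")[210:310,280:400];b=cv2.imread("pics/top0.png")[125:225,275:395]
m=np.vstack([cv2.resize(x,None,fx=6,fy=6,interpolation=cv2.INTER_CUBIC)[:, :] for x in(a,)]);
cv2.imwrite("pics/c1.png",m)
cv2.imwrite("pics/c2.png",cv2.resize(b,None,fx=6,fy=6,interpolation=cv2.INTER_CUBIC))
```

```text
(no output)
```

View pics/c1.png

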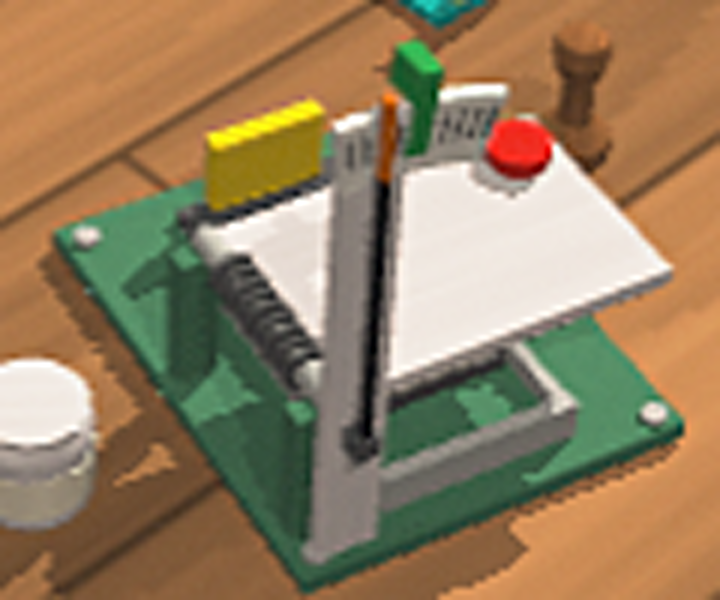

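View pics/c2.png

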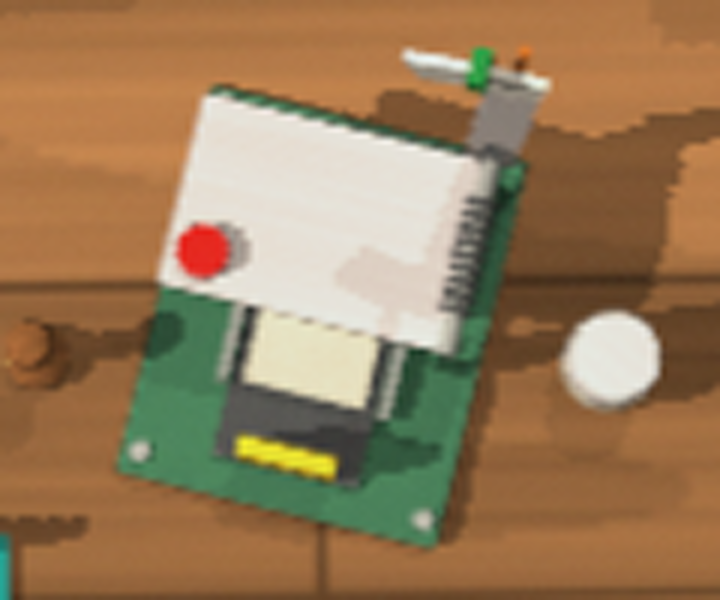

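Enlarged, the scene view shows deck corners at crop (55,238), (308,578) and (683,425), the pad at (520,148), the orange tip at (390,95–180) and the mark's green box at (418,75–150). In the top view the deck corners are at (118,472) and (435,546), the pad at (203,250), the tab at (285,458), the mark at (481,68) and the tip at (523,58). I'll fit the press pose from these points.

```bash
cat >> h.py <<'E'
def blob(img,lo,hi,roi):
    u0,v0,u1,v1=roi
    h=cv2.cvtColor(img,cv2.COLOR_BGR2HSV)[v0:v1,u0:u1]
    m=cv2.inRange(h,np.array(lo),np.array(hi))
    n,l,s,c=cv2.connectedComponentsWithStats(m)
    if n<2: return None
    i=1+np.argmax(s[1:,4]);return c[i]+[u0,v0],s[i,4],s[i,:4]+[u0,v0,0,0]
E
python3 - <<'E'
from h import *
from scipy.optimize import least_squares
S=cv2.imread("pics/scene0.png");T=cv2.imread("pics/top0.png")
oc=lambda c,o:(np.array(c)+.5)/6-.5+o
so,to=np.array([280,210]),np.array([275,125])
rs,rt=(280,210,400,310),(275,125,395,225)
red=((0,190,150),(6,255,255));yel=((25,150,120),(35,255,255));org=((8,200,150),(16,255,255));gr=((55,180,80),(75,255,255))
for nm,c in dict(red=red,yel=yel,org=org,gr=gr).items():
    print(nm,blob(S,*c,(330,210,365,240) if nm in("gr","org") else rs),blob(T,*c,(335,125,375,145) if nm in("gr","org") else rt))
F=[("top",oc((118,472),to),(-.165,.1,.012)),("top",oc((435,546),to),(-.165,-.1,.012)),
("scene",oc((55,238),so),(-.165,-.1,.012)),("scene",oc((308,578),so),(.08,-.1,.012)),("scene",oc((683,425),so),(.08,.1,.012)),
("top",oc((160,285),to),(-.058,.097,.09)),("top",oc((205,95),to),(.058,.097,.09)),("scene",oc((672,268),so),(.058,.097,.088)),
("top",blob(T,*red,rt)[0],(-.035,.075,.1)),("scene",blob(S,*red,rs)[0],(-.035,.075,.098))]
def w(q,L):
    c,s=np.cos(q[2]),np.sin(q[2]);return np.array([q[0]+c*L[0]-s*L[1],q[1]+s*L[0]+c*L[1],L[2]])
def res(q):return np.concatenate([proj(n,w(q,L))[0]-p for n,p,L in F])
r=least_squares(res,[.55,0,-.2],loss="soft_l1");print("press",r.x,np.degrees(r.x[2]));print(res(r.x).reshape(-1,2).round(1).tolist())
np.save("press.npy",r.x)
q=r.x;R=np.array([[np.cos(q[2]),-np.sin(q[2])],[np.sin(q[2]),np.cos(q[2])]])
loc=lambda X:np.r_[R.T@(X[:2]-q[:2]),X[2]]
b=blob(T,*yel,rt)[0];print("tab top centre local",loc(onz("top",*b,.062)))
m=blob(T,*gr,(335,125,375,145)),blob(S,*gr,(330,210,365,240))
if all(m):
    X,e=tri("top",m[0][0],"scene",m[1][0]);print("mark",X,loc(X),e)
print("tip rest predicted px",proj("scene",w(q,(.081,-.075,.265))),proj("top",w(q,(.081,-.075,.265))))
for L in((-.135,0,.062),(-.035,.075,.1),(-.16,0,.04)):print(L,w(q,L))
for n,u,v,z in(("top",278.9+1,183,.078),("top",377,185,.055)):print(loc(onz(n,u,v,z)))
E
```

```text
red (array([366.47692308, 233.66153846]), np.int32(65), array([362, 230,  10,   8])) (array([308.42857143, 166.32653061]), np.int32(49), array([305, 163,   8,   8]))
yel (array([323.34615385, 230.46153846]), np.int32(52), array([315, 227,  19,  10])) (array([322.03076923, 200.49230769]), np.int32(65), array([314, 197,  17,   8]))
org (array([344.5, 226.5]), np.int32(4), array([344, 226,   2,   2])) (array([362. , 133.5]), np.int32(2), array([362, 133,   1,   2]))
gr (array([347.46666667, 221.66666667]), np.int32(15), array([346, 217,   4,  11])) None
press [ 0.64800943 -0.05378977 -0.24523669] -14.05102741570701
[[-0.2, -0.3], [0.8, 0.0], [-1.1, -1.7], [-0.4, 0.4], [0.9, -1.2], [-0.4, -0.6], [-0.1, -0.8], [0.2, 0.1], [0.1, -0.3], [-0.7, -0.4]]
tab top centre local [-0.13747017  0.0024904   0.062     ]
tip rest predicted px [[344.61967546 229.19373515]] [[361.91084001 133.20859113]]
(-0.135, 0, 0.062) [ 0.51704864 -0.02101366  0.062     ]
(-0.035, 0.075, 0.1) [0.63226557 0.02746373 0.1       ]
(-0.16, 0, 0.04) [ 0.49279664 -0.01494402  0.04      ]
[-0.11297349  0.15992542  0.078     ]
[-0.03814868 -0.1746608   0.055     ]
```

Call:
arm_command:
  rows:
    - {"rot": [0, 0, -0.02267], "fingers": 1}
    - {"rot": [0, 0, -0.02267], "fingers": 1}
    - {"rot": [0, 0, -0.02267], "fingers": 1}
    - {"rot": [0, 0, -0.02267], "fingers": 1}
    - {"rot": [0, 0, -0.02267], "fingers": 1}
    - {"rot": [0, 0, -0.02267], "fingers": 1}
    - {"rot": [0, 0, -0.02267], "fingers": 1}
    - {"rot": [0, 0, -0.02267], "fingers": 1}
    - {"rot": [0, 0, -0.02267], "fingers": 1}
    - {"rot": [0, 0, -0.02267], "fingers": 1}
    - {"rot": [0, 0, -0.02267], "fingers": 1}
    - {"rot": [0, 0, -0.02267], "fingers": 1}
    - {"rot": [0, 0, -0.02267], "fingers": 1}
    - {"rot": [0, 0, -0.02267], "fingers": 1}
    - {"rot": [0, 0, -0.02267], "fingers": 1}
    - {"rot": [0, 0, -0.02267], "fingers": 1}
    - {"rot": [0, 0, -0.02267], "fingers": 1}
    - {"rot": [0, 0, -0.02267], "fingers": 1}

```text
schema error: expected keys delta_pos, rot, fingers
```

Call:
arm_command:
  rows:
    - {"delta_pos": [-0.24, 0.98, 0], "fingers": 1}
    - {"delta_pos": [-0.24, 0.98, 0], "fingers": 1}
    - {"delta_pos": [-0.24, 0.98, 0], "fingers": 1}
    - {"delta_pos": [-0.24, 0.98, 0], "fingers": 1}
    - {"delta_pos": [-0.24, 0.98, 0], "fingers": 1}
    - {"delta_pos": [-0.24, 0.98, 0], "fingers": 1}
    - {"delta_pos": [-0.24, 0.98, 0], "fingers": 1}
    - {"delta_pos": [-0.24, 0.98, 0], "fingers": 1}
    - {"delta_pos": [-0.24, 0.98, 0], "fingers": 1}
    - {"delta_pos": [-0.24, 0.98, 0], "fingers": 1}
    - {"delta_pos": [-0.24, 0.98, 0], "fingers": 1}
    - {"delta_pos": [-0.24, 0.98, 0], "fingers": 1}
    - {"delta_pos": [-0.24, 0.98, 0], "fingers": 1}
    - {"delta_pos": [-0.24, 0.98, 0], "fingers": 1}
    - {"delta_pos": [-0.24, 0.98, 0], "fingers": 1}

```text
schema error: expected keys delta_pos, rot, fingers
```

All three keys are needed in every row.

Call:
arm_command:
  rows:
    - {"delta_pos": [0, 0, 0], "rot": [0, 0, -0.02267], "fingers": 1}
    - {"delta_pos": [0, 0, 0], "rot": [0, 0, -0.02267], "fingers": 1}
    - {"delta_pos": [0, 0, 0], "rot": [0, 0, -0.02267], "fingers": 1}
    - {"delta_pos": [0, 0, 0], "rot": [0, 0, -0.02267], "fingers": 1}
    - {"delta_pos": [0, 0, 0], "rot": [0, 0, -0.02267], "fingers": 1}
    - {"delta_pos": [0, 0, 0], "rot": [0, 0, -0.02267], "fingers": 1}
    - {"delta_pos": [0, 0, 0], "rot": [0, 0, -0.02267], "fingers": 1}
    - {"delta_pos": [0, 0, 0], "rot": [0, 0, -0.02267], "fingers": 1}
    - {"delta_pos": [0, 0, 0], "rot": [0, 0, -0.02267], "fingers": 1}
    - {"delta_pos": [0, 0, 0], "rot": [0, 0, -0.02267], "fingers": 1}
    - {"delta_pos": [0, 0, 0], "rot": [0, 0, -0.02267], "fingers": 1}
    - {"delta_pos": [0, 0, 0], "rot": [0, 0, -0.02267], "fingers": 1}
    - {"delta_pos": [0, 0, 0], "rot": [0, 0, -0.02267], "fingers": 1}
    - {"delta_pos": [0, 0, 0], "rot": [0, 0, -0.02267], "fingers": 1}
    - {"delta_pos": [0, 0, 0], "rot": [0, 0, -0.02267], "fingers": 1}
    - {"delta_pos": [0, 0, 0], "rot": [0, 0, -0.02267], "fingers": 1}
    - {"delta_pos": [0, 0, 0], "rot": [0, 0, -0.02267], "fingers": 1}
    - {"delta_pos": [0, 0, 0], "rot": [0, 0, -0.02267], "fingers": 1}

```text
clock: 1.9
tcp_pos: [0.1878, -0.5432, 0.2308]
orientation: [-0.0, 0.119, 0.993, 0.001]
wrist_force: [0.1, -0.7, 0.3]
finger_gap: 0.0
```

Call:
arm_command:
  rows:
    - {"delta_pos": [-0.24, 0.98, 0], "rot": [0, 0, 0], "fingers": 1}
    - {"delta_pos": [-0.24, 0.98, 0], "rot": [0, 0, 0], "fingers": 1}
    - {"delta_pos": [-0.24, 0.98, 0], "rot": [0, 0, 0], "fingers": 1}
    - {"delta_pos": [-0.24, 0.98, 0], "rot": [0, 0, 0], "fingers": 1}
    - {"delta_pos": [-0.24, 0.98, 0], "rot": [0, 0, 0], "fingers": 1}
    - {"delta_pos": [-0.24, 0.98, 0], "rot": [0, 0, 0], "fingers": 1}
    - {"delta_pos": [-0.24, 0.98, 0], "rot": [0, 0, 0], "fingers": 1}
    - {"delta_pos": [-0.24, 0.98, 0], "rot": [0, 0, 0], "fingers": 1}
    - {"delta_pos": [-0.24, 0.98, 0], "rot": [0, 0, 0], "fingers": 1}
    - {"delta_pos": [-0.24, 0.98, 0], "rot": [0, 0, 0], "fingers": 1}
    - {"delta_pos": [-0.24, 0.98, 0], "rot": [0, 0, 0], "fingers": 1}
    - {"delta_pos": [-0.24, 0.98, 0], "rot": [0, 0, 0], "fingers": 1}
    - {"delta_pos": [-0.24, 0.98, 0], "rot": [0, 0, 0], "fingers": 1}
    - {"delta_pos": [-0.24, 0.98, 0], "rot": [0, 0, 0], "fingers": 1}
    - {"delta_pos": [-0.24, 0.98, 0], "rot": [0, 0, 0], "fingers": 1}

```text
clock: 3.4
tcp_pos: [0.3293, -0.2743, 0.2313]
orientation: [0.0, 0.122, 0.993, -0.0]
wrist_force: [0.7, -0.3, 0.3]
finger_gap: 0.0
```

Call:
arm_command:
  rows:
    - {"delta_pos": [-0.2, 0.98, 0], "rot": [0, 0, 0], "fingers": 1}
    - {"delta_pos": [-0.2, 0.98, 0], "rot": [0, 0, 0], "fingers": 1}
    - {"delta_pos": [-0.2, 0.98, 0], "rot": [0, 0, 0], "fingers": 1}
    - {"delta_pos": [-0.2, 0.98, 0], "rot": [0, 0, 0], "fingers": 1}
    - {"delta_pos": [-0.2, 0.98, 0], "rot": [0, 0, 0], "fingers": 1}
    - {"delta_pos": [-0.2, 0.98, 0.3], "rot": [0, 0, 0], "fingers": 1}
    - {"delta_pos": [-0.2, 0.98, 0.3], "rot": [0, 0, 0], "fingers": 1}
    - {"delta_pos": [-0.2, 0.98, 0.3], "rot": [0, 0, 0], "fingers": 1}
    - {"delta_pos": [-0.2, 0.98, 0.3], "rot": [0, 0, 0], "fingers": 1}
    - {"delta_pos": [-0.2, 0.98, 0.3], "rot": [0, 0, 0], "fingers": 1}
    - {"delta_pos": [-0.2, 0.98, 0.3], "rot": [0, 0, 0], "fingers": 1}
    - {"delta_pos": [-0.2, 0.98, 0.3], "rot": [0, 0, 0], "fingers": 1}
    - {"delta_pos": [-0.2, 0.98, 0.3], "rot": [0, 0, 0], "fingers": 1}
    - {"delta_pos": [-0.2, 0.98, 0.3], "rot": [0, 0, 0], "fingers": 1}
    - {"delta_pos": [-0.2, 0.98, 0.3], "rot": [0, 0, 0], "fingers": 1}
    - {"delta_pos": [0, 0, 0], "rot": [0, 0, 0], "fingers": 1}
    - {"delta_pos": [0, 0, 0], "rot": [0, 0, 0], "fingers": 1}

```text
clock: 5.1
tcp_pos: [0.458, -0.0046, 0.1712]
orientation: [-0.0, 0.121, 0.993, -0.0]
wrist_force: [0.3, -0.9, 0.0]
finger_gap: 0.0001
```

```bash
cat >> h.py <<'E'
q=np.load("press.npy");_c,_s=np.cos(q[2]),np.sin(q[2])
def loc(X):d=np.array(X)[:2]-q[:2];return np.r_[_c*d[0]+_s*d[1],-_s*d[0]+_c*d[1],X[2]]
def w(L):return np.array([q[0]+_c*L[0]-_s*L[1],q[1]+_s*L[0]+_c*L[1],L[2]])
def st():
    s=env.get_state();o=s["orientation"];from scipy.spatial.transform import Rotation as Rn
    M=Rn.from_quat([o[1],o[2],o[3],o[0]]).as_matrix()
    print("t",s["clock"],"loc",loc(s["tcp_pos"]).round(4),"yaw err",np.degrees(np.arctan2(M[1,0],M[0,0])-q[2]-np.pi).round(2),"F",np.round(s["wrist_force"],1),"j",s["joint_pos"].round(2))
E
python3 -c "from h import *;st()"
```

```text
t 5.1 loc [-0.1963  0.0016  0.1712] yaw err 0.1 F [ 0.3 -0.9  0. ] j [-0.19  0.12 -0.35  1.1  -0.    0.06]
```

Call:
arm_command:
  rows:
    - {"delta_pos": [0, 0, 0.98], "rot": [0, 0, 0], "fingers": 1}
    - {"delta_pos": [0, 0, 0.98], "rot": [0, 0, 0], "fingers": 1}
    - {"delta_pos": [0, 0, 0.98], "rot": [0, 0, 0], "fingers": 1}
    - {"delta_pos": [0, 0, 0.98], "rot": [0, 0, 0], "fingers": 1}
    - {"delta_pos": [0, 0, 0.98], "rot": [0, 0, 0], "fingers": 1}
    - {"delta_pos": [0, 0, 0.98], "rot": [0, 0, 0], "fingers": 1}
    - {"delta_pos": [0, 0, 0.98], "rot": [0, 0, 0], "fingers": 1}
    - {"delta_pos": [-0.5, 0, 0], "rot": [0, 0, 0], "fingers": 1}
    - {"delta_pos": [-0.5, 0, 0], "rot": [0, 0, 0], "fingers": 1}
    - {"delta_pos": [-0.5, 0, 0], "rot": [0, 0, 0], "fingers": 1}
    - {"delta_pos": [-0.25, 0, 0], "rot": [0, 0, 0], "fingers": 1}
    - {"delta_pos": [-0.25, 0, 0], "rot": [0, 0, 0], "fingers": 1}
    - {"delta_pos": [-0.25, 0, 0], "rot": [0, 0, 0], "fingers": 1}
    - {"delta_pos": [-0.25, 0, 0], "rot": [0, 0, 0], "fingers": 1}
    - {"delta_pos": [-0.25, 0, 0], "rot": [0, 0, 0], "fingers": 1}

```text
clock: 6.6
tcp_pos: [0.511, -0.0181, 0.034]
orientation: [-0.001, 0.122, 0.993, 0.0]
wrist_force: [-3.3, 0.4, 3.0]
finger_gap: 0.0001
```

Run:
```python
from h import *
st();p,_=env.read_camera("scene");t,_=env.read_camera("top")
cv2.imwrite("pics/c3.png",np.hstack([cv2.resize(p[200:300,280:380],None,fx=4,fy=4),cv2.resize(t[125:225,275:375],None,fx=4,fy=4)]))
```

```text
t 6.6 loc [-0.1416  0.0013  0.034 ] yaw err 0.03 F [-3.3  0.4  3. ] j [-0.19  0.34 -0.43  0.8  -0.    0.05]
```

View pics/c3.png

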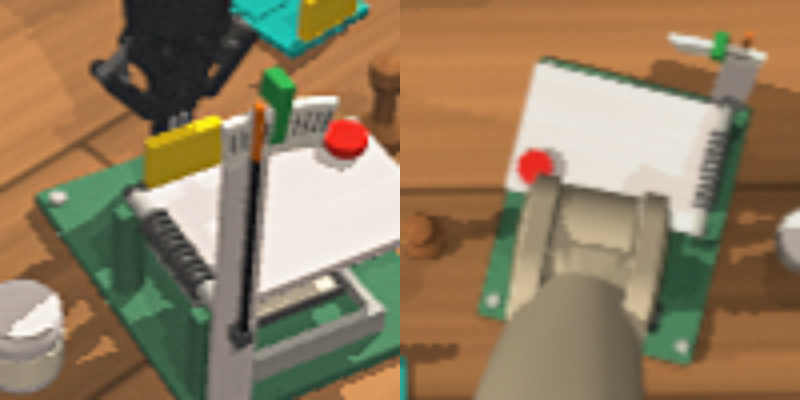

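The fingertips are on the tab, with a force of about 3 N. In the scene crop the tab is at (185,150) with the fingers behind it. I'll keep pushing towards home.

Call:
arm_command:
  rows:
    - {"delta_pos": [-0.15, 0, 0], "rot": [0, 0, 0], "fingers": 1}
    - {"delta_pos": [-0.15, 0, 0], "rot": [0, 0, 0], "fingers": 1}
    - {"delta_pos": [-0.15, 0, 0], "rot": [0, 0, 0], "fingers": 1}
    - {"delta_pos": [-0.15, 0, 0], "rot": [0, 0, 0], "fingers": 1}
    - {"delta_pos": [-0.15, 0, 0], "rot": [0, 0, 0], "fingers": 1}
    - {"delta_pos": [-0.15, 0, 0], "rot": [0, 0, 0], "fingers": 1}
    - {"delta_pos": [-0.15, 0, 0], "rot": [0, 0, 0], "fingers": 1}
    - {"delta_pos": [-0.15, 0, 0], "rot": [0, 0, 0], "fingers": 1}

```text
clock: 7.5
tcp_pos: [0.5354, -0.0243, 0.034]
orientation: [0.0, 0.122, 0.993, -0.0]
wrist_force: [-1.2, 0.6, -0.6]
finger_gap: -0.0003
```

Call:
arm_command:
  rows:
    - {"delta_pos": [-0.05, 0, 0], "rot": [0, 0, 0], "fingers": 1}
    - {"delta_pos": [-0.05, 0, 0], "rot": [0, 0, 0], "fingers": 1}
    - {"delta_pos": [-0.05, 0, 0], "rot": [0, 0, 0], "fingers": 1}

```text
clock: 7.8
tcp_pos: [0.5377, -0.0249, 0.0341]
orientation: [-0.0, 0.122, 0.993, -0.0]
wrist_force: [-1.9, 0.3, 0.9]
finger_gap: -0.0001
```

```bash
python3 -c "from h import *;st()"
```

```text
t 7.8 loc [-0.114   0.0013  0.0341] yaw err 0.02 F [-1.9  0.3  0.9] j [-0.2   0.39 -0.36  0.82 -0.    0.05]
```

Call:
arm_command:
  rows:
    - {"delta_pos": [-0.05, 0, 0], "rot": [0, 0, 0], "fingers": 1}
    - {"delta_pos": [-0.05, 0, 0], "rot": [0, 0, 0], "fingers": 1}

```text
clock: 8.0
tcp_pos: [0.54, -0.0254, 0.0341]
orientation: [0.0, 0.122, 0.993, -0.0]
wrist_force: [-2.2, 0.1, 0.1]
finger_gap: -0.0001
```

Call:
arm_command:
  rows:
    - {"delta_pos": [-0.05, 0, 0], "rot": [0, 0, 0], "fingers": 1}
    - {"delta_pos": [-0.05, 0, 0], "rot": [0, 0, 0], "fingers": 1}

```text
clock: 8.2
tcp_pos: [0.5406, -0.0256, 0.0341]
orientation: [-0.001, 0.122, 0.993, 0.0]
wrist_force: [-8.5, 2.1, 7.0]
finger_gap: -0.0001
```

Call:
arm_command:
  rows:
    - {"delta_pos": [-0.05, 0, 0], "rot": [0, 0, 0], "fingers": 1}

```text
clock: 8.3
tcp_pos: [0.5406, -0.0256, 0.0341]
orientation: [-0.002, 0.122, 0.993, 0.0]
wrist_force: [-9.8, 2.1, 7.3]
finger_gap: 0.0001
```

The carrier hit the stop at TCP x of −0.111, as predicted, and the force rose to about 10 N. I'll back off and lift.

Call:
arm_command:
  rows:
    - {"delta_pos": [0.4, 0, 0], "rot": [0, 0, 0], "fingers": 1}
    - {"delta_pos": [0.8, 0, 0], "rot": [0, 0, 0], "fingers": 1}
    - {"delta_pos": [0.8, 0, 0], "rot": [0, 0, 0], "fingers": 1}
    - {"delta_pos": [0, 0, -0.95], "rot": [0, 0, 0], "fingers": 1}
    - {"delta_pos": [0, 0, -0.95], "rot": [0, 0, 0], "fingers": 1}
    - {"delta_pos": [0, 0, -0.95], "rot": [0, 0, 0], "fingers": 1}
    - {"delta_pos": [0, 0, -0.95], "rot": [0, 0, 0], "fingers": 1}
    - {"delta_pos": [0, 0, -0.95], "rot": [0, 0, 0], "fingers": 1}
    - {"delta_pos": [0, 0, -0.95], "rot": [0, 0, 0], "fingers": 1}
    - {"delta_pos": [0, 0, 0], "rot": [0, 0, 0], "fingers": 1}

```text
clock: 9.3
tcp_pos: [0.5067, -0.017, 0.1509]
orientation: [0.004, 0.122, 0.993, -0.0]
wrist_force: [-0.1, -0.2, 0.5]
finger_gap: -0.0002
```

Run:
```python
from h import *
st();p,d=env.read_camera("scene");t,_=env.read_camera("top");cv2.imwrite("pics/s1.png",p);cv2.imwrite("pics/t1.png",t)
f=lambda x:cv2.resize(x,None,fx=12,fy=12,interpolation=cv2.INTER_NEAREST)
cv2.imwrite("pics/c4.png",np.hstack([f(p[212:245,332:364]),f(t[125:158,340:372])]))
for L in((-.1,.0,.062),(-.1,.03,.062),(-.1,-.03,.062)):print(proj("scene",w(L)).round(1),proj("top",w(L)).round(1))
print(blob(p,(25,150,120),(35,255,255),(280,200,400,260)))
for a in(0,.05,.1,.11,.12,.14,.16,.18,.2,.22):print(a,proj("scene",w((.081,-.075+.18*np.sin(a),.085+.18*np.cos(a)))).round(1).tolist(),proj("top",w((.081,-.075+.18*np.sin(a),.085+.18*np.cos(a)))).round(1).tolist())
```

```text
t 9.3 loc [-0.146   0.0014  0.1509] yaw err 0.02 F [-0.1 -0.2  0.5] j [-0.19  0.22 -0.28  1.06 -0.    0.05]
[[329.6 237.4]] [[325.2 190.4]]
[[338.8 234. ]] [[316.9 188.4]]
[[320.3 240.7]] [[333.4 192.3]]
(array([328.37142857, 239.77142857]), np.int32(35), array([322, 237,  13,   6]))
0 [[344.6, 229.2]] [[361.9, 133.2]]
0.05 [[348.0, 228.1]] [[359.1, 132.6]]
0.1 [[351.3, 227.1]] [[356.3, 132.0]]
0.11 [[352.0, 226.9]] [[355.8, 131.9]]
0.12 [[352.6, 226.7]] [[355.2, 131.7]]
0.14 [[353.9, 226.4]] [[354.1, 131.5]]
0.16 [[355.2, 226.1]] [[353.0, 131.3]]
0.18 [[356.5, 225.8]] [[351.9, 131.1]]
0.2 [[357.8, 225.6]] [[350.8, 130.9]]
0.22 [[359.1, 225.4]] [[349.7, 130.7]]
```

View pics/c4.png

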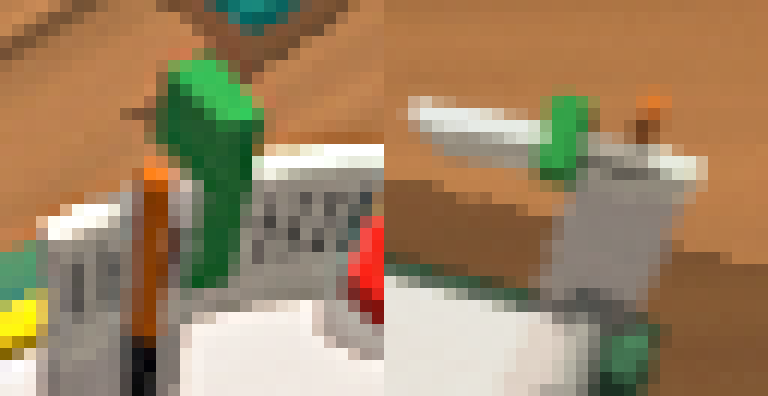

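The crop shows the orange tip at about (152,170) on the left. The green mark's front blade runs from (243,115) to (212,280). In the top view the mark is at x≈565 and the tip at x≈650. Both views put the mark roughly 22–25 mm ahead of the pointer. Next I'll move over the pad.

Call:
arm_command:
  rows:
    - {"delta_pos": [-0.93, 0.61, 0], "rot": [0, 0, 0], "fingers": 1}
    - {"delta_pos": [-0.93, 0.61, 0], "rot": [0, 0, 0], "fingers": 1}
    - {"delta_pos": [-0.93, 0.61, 0], "rot": [0, 0, 0], "fingers": 1}
    - {"delta_pos": [-0.93, 0.61, 0], "rot": [0, 0, 0], "fingers": 1}
    - {"delta_pos": [-0.93, 0.61, 0], "rot": [0, 0, 0], "fingers": 1}
    - {"delta_pos": [-0.9, 0.61, 0], "rot": [0, 0, 0], "fingers": 1}
    - {"delta_pos": [0, 0, 0.5], "rot": [0, 0, 0], "fingers": 1}
    - {"delta_pos": [0, 0, 0.5], "rot": [0, 0, 0], "fingers": 1}
    - {"delta_pos": [0, 0, 0.5], "rot": [0, 0, 0], "fingers": 1}
    - {"delta_pos": [0, 0, 0.5], "rot": [0, 0, 0], "fingers": 1}
    - {"delta_pos": [0, 0, 0], "rot": [0, 0, 0], "fingers": 1}

```text
clock: 10.5
tcp_pos: [0.6274, 0.0275, 0.1058]
orientation: [-0.002, 0.122, 0.992, -0.0]
wrist_force: [0.2, 0.9, -0.0]
finger_gap: 0.0
```

Run:
```python
from h import *
st();p,d=env.read_camera("scene");t,_=env.read_camera("top");cv2.imwrite("pics/s2.png",p);cv2.imwrite("pics/t2.png",t)
T=cv2.imread("pics/t1.png");S=cv2.imread("pics/s1.png")
mt=blob(T,(50,110,60),(75,255,255),(352,128,366,142));ot=blob(T,(8,200,90),(16,255,255),(359,130,364,137));print("top mark",mt,"org",ot)
print("tab top now",blob(T,(22,130,110),(35,255,255),(300,180,345,215)))
for x in(.06,.07,.075,.081):
  for a in(.11,.13,.15):
    print(x,a,[proj(n,w((x,-.075+r*np.sin(a),.085+r*np.cos(a))))[0].round(1).tolist() for n in("scene","top") for r in(.165,.18,.2)])
```

```text
t 10.5 loc [-0.0397  0.0738  0.1058] yaw err -0.01 F [ 0.2  0.9 -0. ] j [-0.08  0.48 -0.02  1.08 -0.    0.16]
top mark (array([354.5, 136. ]), np.int32(20), array([353, 133,   4,   7])) org (array([362. , 133.5]), np.int32(2), array([362, 133,   1,   2]))
tab top now None
0.06 0.11 [[346.2, 226.7], [347.1, 221.6], [348.5, 214.7], [354.5, 139.3], [354.3, 138.2], [354.0, 136.7]]
0.06 0.13 [[347.3, 226.4], [348.4, 221.3], [349.9, 214.3], [353.5, 139.1], [353.2, 138.0], [352.8, 136.4]]
0.06 0.15 [[348.5, 226.1], [349.7, 221.0], [351.4, 214.0], [352.5, 138.9], [352.1, 137.8], [351.5, 136.2]]
0.07 0.11 [[348.4, 229.2], [349.4, 224.1], [350.8, 217.2], [355.2, 136.3], [355.0, 135.2], [354.8, 133.6]]
0.07 0.13 [[349.6, 228.9], [350.7, 223.8], [352.2, 216.8], [354.2, 136.1], [353.9, 135.0], [353.5, 133.4]]
0.07 0.15 [[350.8, 228.6], [352.0, 223.5], [353.7, 216.5], [353.2, 135.9], [352.8, 134.7], [352.3, 133.1]]
0.075 0.11 [[349.6, 230.5], [350.6, 225.4], [351.9, 218.4], [355.6, 134.8], [355.4, 133.7], [355.1, 132.1]]
0.075 0.13 [[350.8, 230.1], [351.9, 225.0], [353.4, 218.1], [354.5, 134.6], [354.3, 133.4], [353.9, 131.8]]
0.075 0.15 [[351.9, 229.9], [353.2, 224.7], [354.9, 217.8], [353.5, 134.4], [353.1, 133.2], [352.6, 131.6]]
0.081 0.11 [[350.9, 232.0], [352.0, 226.9], [353.4, 220.0], [356.0, 133.0], [355.8, 131.9], [355.5, 130.2]]
0.081 0.13 [[352.1, 231.7], [353.3, 226.6], [354.8, 219.6], [355.0, 132.8], [354.7, 131.6], [354.3, 130.0]]
0.081 0.15 [[353.3, 231.4], [354.6, 226.2], [356.3, 219.3], [354.0, 132.6], [353.6, 131.4], [353.0, 129.7]]
```

The best estimate of the mark angle is 0.115–0.12 rad, which is about 21 mm of pointer travel. I'll centre over the pad and press part of the way.

Call:
arm_command:
  rows:
    - {"delta_pos": [-0.23, 0.06, 0], "rot": [0, 0, 0], "fingers": 1}
    - {"delta_pos": [0, 0, 0.15], "rot": [0, 0, 0], "fingers": 1}
    - {"delta_pos": [0, 0, 0.1], "rot": [0, 0, 0], "fingers": 1}
    - {"delta_pos": [0, 0, 0.1], "rot": [0, 0, 0], "fingers": 1}
    - {"delta_pos": [0, 0, 0.1], "rot": [0, 0, 0], "fingers": 1}
    - {"delta_pos": [0, 0, 0.1], "rot": [0, 0, 0], "fingers": 1}
    - {"delta_pos": [0, 0, 0.1], "rot": [0, 0, 0], "fingers": 1}
    - {"delta_pos": [0, 0, 0.1], "rot": [0, 0, 0], "fingers": 1}
    - {"delta_pos": [0, 0, 0], "rot": [0, 0, 0], "fingers": 1}
    - {"delta_pos": [0, 0, 0], "rot": [0, 0, 0], "fingers": 1}

```text
clock: 11.6
tcp_pos: [0.6344, 0.0281, 0.0933]
orientation: [0.0, 0.122, 0.993, 0.0]
wrist_force: [0.4, 2.7, 4.4]
finger_gap: 0.0001
```

```bash
cat >> h.py <<'E'
def look(k):
    st();p,d=env.read_camera("scene");t,_=env.read_camera("top");cv2.imwrite(f"pics/s{k}.png",p);cv2.imwrite(f"pics/t{k}.png",t)
    f=lambda x:cv2.resize(x,None,fx=12,fy=12,interpolation=cv2.INTER_NEAREST)
    cv2.imwrite(f"pics/z{k}.png",np.hstack([f(p[212:245,332:364]),f(t[125:158,340:372])]))
    print("org",blob(p,(6,150,70),(18,255,255),(340,221,358,241)),"org top",blob(t,(6,180,70),(16,255,255),(350,128,366,138)))
E
python3 -c "from h import *;look(3)"
```

```text
t 11.6 loc [-0.0331  0.0761  0.0933] yaw err 0.04 F [0.4 2.7 4.4] j [-0.08  0.5  -0.02  1.05  0.    0.16]
org (array([346.26829268, 230.19512195]), np.int32(41), array([340, 225,  10,  15])) org top (array([359.2, 133.2]), np.int32(5), array([359, 132,   2,   4]))
```

View pics/z3.png

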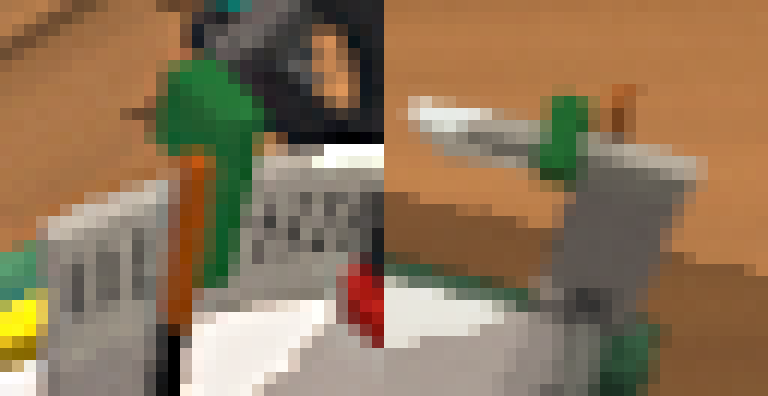

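The pointer has moved to about (190,210) in the left crop, and the blade is still ahead at about (225,210), so I need roughly another 0.06–0.07 rad. I'll press a bit short of that and look again.

Call:
arm_command:
  rows:
    - {"delta_pos": [0, 0, 0.1], "rot": [0, 0, 0], "fingers": 1}
    - {"delta_pos": [0, 0, 0.1], "rot": [0, 0, 0], "fingers": 1}
    - {"delta_pos": [0, 0, 0.1], "rot": [0, 0, 0], "fingers": 1}
    - {"delta_pos": [0, 0, 0.05], "rot": [0, 0, 0], "fingers": 1}
    - {"delta_pos": [0, 0, 0], "rot": [0, 0, 0], "fingers": 1}
    - {"delta_pos": [0, 0, 0], "rot": [0, 0, 0], "fingers": 1}

```text
clock: 12.3
tcp_pos: [0.6345, 0.0282, 0.0862]
orientation: [0.0, 0.122, 0.993, 0.0]
wrist_force: [-1.3, 5.0, 5.1]
finger_gap: -0.0002
```

```bash
python3 -c "from h import *;look(4)"
```

```text
t 12.3 loc [-0.0331  0.0762  0.0862] yaw err 0.04 F [-1.3  5.   5.1] j [-0.08  0.5  -0.03  1.04  0.    0.16]
org (array([350.025, 230.6  ]), np.int32(40), array([348, 224,   5,  15])) org top (array([356.66666667, 131.66666667]), np.int32(3), array([356, 131,   2,   2]))
```

View pics/z4.png

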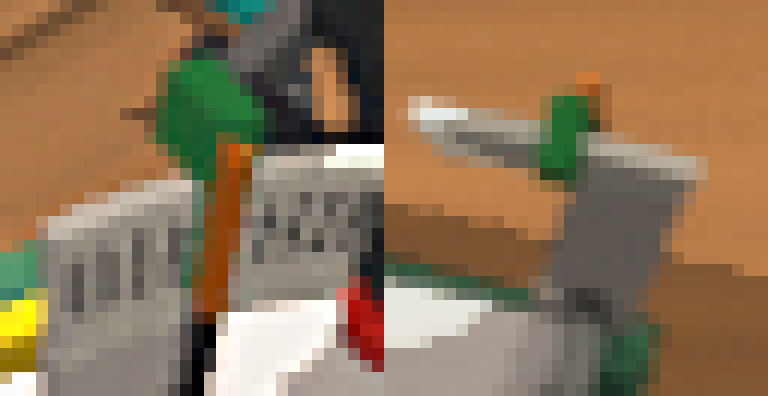

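The pointer is at about 0.10 rad and just short. The blade still shows on its left side in the scene view, and the top view has the tip slightly short of the mark. I'll go about 2 mm further and then hold.

Call:
arm_command:
  rows:
    - {"delta_pos": [0, 0, 0.05], "rot": [0, 0, 0], "fingers": 1}
    - {"delta_pos": [0, 0, 0.05], "rot": [0, 0, 0], "fingers": 1}
    - {"delta_pos": [0, 0, 0], "rot": [0, 0, 0], "fingers": 1}
    - {"delta_pos": [0, 0, 0], "rot": [0, 0, 0], "fingers": 1}

```text
clock: 12.8
tcp_pos: [0.6345, 0.0282, 0.0843]
orientation: [0.0, 0.122, 0.993, 0.0]
wrist_force: [-0.5, 4.4, 6.3]
finger_gap: 0.0002
```

```bash
python3 -c "from h import *;look(5)"
```

```text
t 12.8 loc [-0.033   0.0762  0.0843] yaw err 0.04 F [-0.5  4.4  6.3] j [-0.08  0.5  -0.04  1.03  0.    0.16]
org (array([350.78947368, 230.28947368]), np.int32(38), array([349, 223,   5,  15])) org top (array([356. , 131.5]), np.int32(2), array([356, 131,   1,   2]))
```

View pics/z5.png

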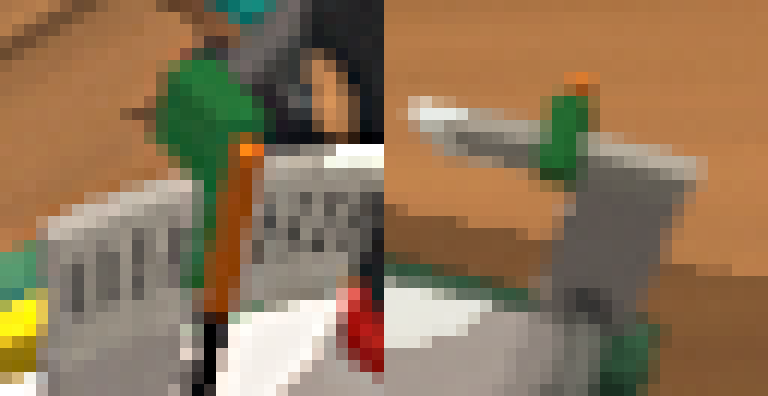

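The top view has the tip at x≈581, in line with the mark's axis (580 after parallax). The scene view has the pointer at about 237 against a target of about 242, within 1–2 mm. I'll hold for 1.5 s, then raise slowly.

Call:
arm_command:
  rows:
    - {"delta_pos": [0, 0, 0], "rot": [0, 0, 0], "fingers": 1}
    - {"delta_pos": [0, 0, 0], "rot": [0, 0, 0], "fingers": 1}
    - {"delta_pos": [0, 0, 0], "rot": [0, 0, 0], "fingers": 1}
    - {"delta_pos": [0, 0, 0], "rot": [0, 0, 0], "fingers": 1}
    - {"delta_pos": [0, 0, 0], "rot": [0, 0, 0], "fingers": 1}
    - {"delta_pos": [0, 0, 0], "rot": [0, 0, 0], "fingers": 1}
    - {"delta_pos": [0, 0, 0], "rot": [0, 0, 0], "fingers": 1}
    - {"delta_pos": [0, 0, 0], "rot": [0, 0, 0], "fingers": 1}
    - {"delta_pos": [0, 0, 0], "rot": [0, 0, 0], "fingers": 1}
    - {"delta_pos": [0, 0, 0], "rot": [0, 0, 0], "fingers": 1}
    - {"delta_pos": [0, 0, 0], "rot": [0, 0, 0], "fingers": 1}
    - {"delta_pos": [0, 0, 0], "rot": [0, 0, 0], "fingers": 1}
    - {"delta_pos": [0, 0, 0], "rot": [0, 0, 0], "fingers": 1}
    - {"delta_pos": [0, 0, 0], "rot": [0, 0, 0], "fingers": 1}
    - {"delta_pos": [0, 0, 0], "rot": [0, 0, 0], "fingers": 1}

```text
clock: 14.4
tcp_pos: [0.6345, 0.0282, 0.0843]
orientation: [0.0, 0.122, 0.993, 0.0]
wrist_force: [-0.1, 4.6, 6.8]
finger_gap: -0.0005
```

Call:
arm_command:
  rows:
    - {"delta_pos": [0, 0, -0.15], "rot": [0, 0, 0], "fingers": 1}
    - {"delta_pos": [0, 0, -0.15], "rot": [0, 0, 0], "fingers": 1}
    - {"delta_pos": [0, 0, -0.15], "rot": [0, 0, 0], "fingers": 1}
    - {"delta_pos": [0, 0, -0.15], "rot": [0, 0, 0], "fingers": 1}
    - {"delta_pos": [0, 0, -0.15], "rot": [0, 0, 0], "fingers": 1}
    - {"delta_pos": [0, 0, -0.15], "rot": [0, 0, 0], "fingers": 1}
    - {"delta_pos": [0, 0, -0.15], "rot": [0, 0, 0], "fingers": 1}
    - {"delta_pos": [0, 0, -0.4], "rot": [0, 0, 0], "fingers": 1}
    - {"delta_pos": [0, 0, -0.8], "rot": [0, 0, 0], "fingers": 1}
    - {"delta_pos": [0, 0, -0.9], "rot": [0, 0, 0], "fingers": 1}
    - {"delta_pos": [0.9, -0.5, -0.9], "rot": [0, 0, 0], "fingers": 1}
    - {"delta_pos": [0.9, -0.5, 0], "rot": [0, 0, 0], "fingers": 1}
    - {"delta_pos": [0.9, -0.5, 0], "rot": [0, 0, 0], "fingers": 1}
    - {"delta_pos": [0.9, -0.5, 0], "rot": [0, 0, 0], "fingers": 1}
    - {"delta_pos": [0.9, -0.5, 0], "rot": [0, 0, 0], "fingers": 1}
    - {"delta_pos": [0.9, -0.5, 0], "rot": [0, 0, 0], "fingers": 1}
    - {"delta_pos": [0.9, -0.5, 0], "rot": [0, 0, 0], "fingers": 1}
    - {"delta_pos": [0.9, -0.5, 0], "rot": [0, 0, 0], "fingers": 1}
    - {"delta_pos": [0, 0, 0], "rot": [0, 0, 0], "fingers": 1}
    - {"delta_pos": [0, 0, 0], "rot": [0, 0, 0], "fingers": 1}

```text
clock: 16.4
tcp_pos: [0.4756, -0.0153, 0.1656]
orientation: [0.001, 0.123, 0.992, -0.0]
wrist_force: [-0.6, -0.4, 0.1]
finger_gap: -0.0002
```

Run:
```python
from h import *
look(6);p=cv2.imread("pics/s6.png");t=cv2.imread("pics/t6.png")
y=blob(t,(22,120,100),(35,255,255),(300,180,345,210));print("tab top",y, loc(onz("top",*y[0],.062)) if y else None)
cv2.imwrite("pics/c6.png",np.hstack([cv2.resize(p[200:300,280:380],None,fx=4,fy=4),cv2.resize(t[125:225,275:375],None,fx=4,fy=4)]))
```

```text
t 16.4 loc [-0.1766 -0.0045  0.1656] yaw err -0.02 F [-0.6 -0.4  0.1] j [-0.2   0.15 -0.32  1.09 -0.    0.04]
org (array([344.14705882, 231.97058824]), np.int32(34), array([342, 225,   4,  16])) org top (array([361.8, 134.2]), np.int32(5), array([361, 133,   3,   4]))
tab top None None
```

View pics/c6.png

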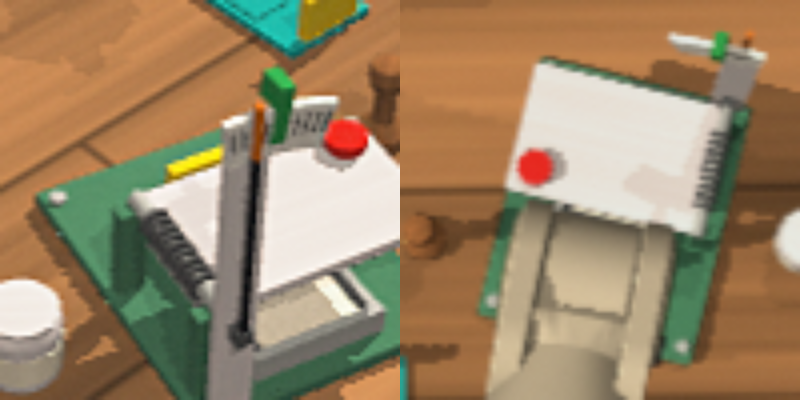

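The plate is back up, with the pad and pointer at their starting pixels. The tab strip at about (195,160) in the left crop fits the home position, the stamp and tin haven't moved, and the robot is clear of everything.

```bash
python3 -c "
from workcell import env;print(env.hand_in())"
```

```text
the job is handed in; nothing more can be done
None
```

The job is done and handed in at about 16.5 s of the 48 s allowed; the hand-in gives no verdict.

- **Carrier:** I pushed the yellow tab with closed fingertips until it met the stop. The fingertips stopped at press x −111 mm, which puts the tab face at −100 mm. Force rose from about 2 N to 10 N there, and the push never lifted the carrier. The last scene picture fits the home position. The top camera could not confirm it because the arm was in the way.
- **Plate:** I pressed the red pad in steps to about 0.116 rad, roughly 21 mm of pointer travel, and held it there for over 1.5 s. Then I raised it slowly. The last pictures show the pointer and pad back where they started.
- **Disagreement on the mark:** The two views did not quite agree. The top view put the pointer on the middle of the mark. The scene view put it about 1 mm short. I stopped between the two estimates so as not to go past it.
- **Other things:** The mark, stamp and tin looked unmoved in the last pictures. I did not check the other bystanders again at the end, but the arm's path stayed clear of them. The forces I read stayed around 12 N or less.

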